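Unsnap the cell cover of a UV lamp

ROBOT

A 7-joint arm with a two-finger parallel gripper is mounted at the origin on the work surface. World frame = base frame: x ahead of the robot, y to its left, z up, the work surface at z = 0. Lengths are in m, angles in rad, forces in N, time in s.
With the tool pointing down it reaches from about 0.35 to 0.775 m from the base axis. Payload 3.1 kg.
Tool frame: the origin (TCP) lies midway between the tips of the shut fingers; the grasp point (between the pads) lies 19 mm behind it; z points along the fingers, y is the line along which they close (so a half turn about z gives the same grasp; the last joint's range is limited). The gripper opens to 85 mm and grips with 20 to 120 N. Pads are 22 mm wide; open, the fingers measure 114 mm over their backs; the gripper's body (76 mm by 85 mm) begins 54 mm behind the grasp point. The pads swing forward as they close: fully open they stand 13 mm farther back than shut.
Start: joints at [1.069, 0.311, 0.014, 1.512, -0.004, 1.319, -0.027], TCP at [0.244, -0.493, 0.231] pointing down, gripper open.
Joint ranges: [-2.7, 2.7], [-0.3, 1.91], [-1.27, 1.3], [0.12, 2.57], [-1.44, 4.58], [0.2, 2.03], [-3.05, 3.05]. Speed limits (rad/s): [2.79, 2.79, 3.14, 3.14, 3.14, 3.14, 3.14].

INTERFACE

Orientations are given as a unit quaternion [x, y, z, w].
In Python, from workcell import robot, eyes, order, models gives the robot as it stands.
- The arm moves only by the shell command python3 -m handwheel 'ROWS' [FORCE]. ROWS is a JSON list of rows, 1 to 8 of them, each of 7 numbers: a rotation vector rx, ry, rz in parts of the range, where 1.0 means 2 pi rad, then dx, dy, dz in fractions of the full range, 1 being 80 cm, then the opening from 0.0 (shut) to 1.0 (fully open); each row is the pose to reach, as a shift and turn from the pose commanded when the command began, along the tool's axes at that moment; what a row does not reach only later rows make up. A row lasts 1/12 s, in which the tool goes at most 0.0417 m and 0.125 rad, less where a joint would pass 70% of its speed; a pose out of reach is approached as far as the arm can. The fingers move at their own pace and stop on an object; FORCE is the grip in N (left out, the last holds). Time passes only in rows, so rows that do not move let the fingers close. It prints the time, the measured TCP pose, the force, the opening and the grip force at its end. Input that does not fit is refused with a message, and nothing moves.
- robot.sense(): the state, without advancing time (a new reading comes with each control period).
- eyes.get_image(name): name is "scene" or "side" or "wrist"; returns a dict with "frame" (384x512x3 uint8, red, green, blue), "mtx" (3x3 intrinsics, pixels), "world_to_cam" (4x4, takes a point from world to camera coordinates). Camera axes: x right, y down, z forward; pixel columns grow to the right and rows downward; lengths in m; the calibration is good to about 2 mm. A picture is of the moment at which its call begins. There is no depth.
- order.finish_job(): hands the job in; it is judged then, once.
Trained networks look in the newest picture that a camera, given by its name, has taken for a name from the list of things; names that differ only in an ending like _2 or _b are one class to them, and where a whole thing is asked for, a point or a joint stands for the part that bears it (a point fixed in the world has none). Each returns a list of dicts, best first, with "confidence" (0 to 1); they miss things now and then, are a little off and sometimes report something else, mostly with a low value. They report only what shows in the picture. A call takes as long as a camera call. They do not tell look-alikes from the thing itself.
- models.search_frame(camera, target): "at" ([column, row] in pixels, amid what is visible of it).
- models.cut_out(camera, target): "pixels" (384x512 bool, what is visible of it) and "at" ([column, row] in pixels, amid what is visible of it).
- models.place_of(camera, target): "at" ([column, row] in pixels: a listed point, or the origin of a listed thing).
The state is a dict: "time_s": time; "q": joint angles; "qd": joint speeds; "tau": joint torques, N m; "tcp_pos": TCP position; "eef_rot": TCP orientation; "contact_force": force on the tool from outside, world axes, zero at the start; "torque": the same for the moment, N m; "width": opening from 0.0 (shut) to 1.0 (fully open); "grasp_force": force on a finger pad.
Only numpy, scipy, OpenCV 4.12 (cv2) and the standard library are available. Lean on these libraries where they do the work, as an engineer would, in place of code of your own. Each camera call takes 0.05 s, during which the arm holds its last target. There are 200 camera calls.

TASK

Free the grey cell cover of the black UV lamp by squeezing its two orange side tabs together, evenly and only as hard as they need: they are worn unequally, so feel for both, and neither crack the tabs nor tug or shove the cover against the lamp. Lift the cover straight off and lay it gently, outer face up, flat on the floor of the blue parts tray. Let go of it there and leave everything else on the bench where it is.

Things in the scene. Friction and masses are not known exactly. Their poses are not given: they have to be found in the camera images.
- lamp: Black hand-held UV lamp, 220 x 40 x 46 mm, lying back-up in a fixed cradle; it cannot move. Origin: centre of the cradle's underside, on the work surface. x runs along the lamp towards its violet window, y across it to its left, z up. Lamp's back 85 mm above the origin, its underside 39 mm; cradle base 200 x 72 x 8 mm. The well under the cover is 92 (x) x 29 (y) mm.
- lamp_seat (a point): Point on the lamp where the middle of the cover's top face lies when the cover is home: 85 mm above the lamp's origin; same axes. The cover breaks if it is pulled or shoved against the lamp with more than 16 N; it lifts only while both hooks are free at once. Fingertips that swing forward as they close push the cover down: watch the upright force too and follow it.
- cover: Loose grey snap-fit cell cover, 90 to 150 g with tabs. Origin: middle of its top face, flush with the lamp's back. Axes as the lamp's when home. Plate 90 (x) x 37 (y) x 5 mm; two end ribs under it reach 28 mm below the origin, in the well with 1 mm play: it is clear of the lamp once raised 30 mm, and laid on a flat surface it stands on the ribs, origin 28 mm up.
- tab_left: Orange press tab in the middle of the cover's +y side, 24 mm wide (x), flat upright face from 7 to 24 mm below the origin. Origin: the cover's origin when free; moves along the cover's -y when pressed. Its face stands 26 to 33.5 mm from the cover's middle plane when free: worn, unknown, unlike the other tab's; find it by touch. Nothing stands beside or close under the tabs.
- tab_right: The same on the cover's -y side, pressed towards +y. Each tab is a spring: yields from 4.8 N, then 1.6 N per mm; its hook is free from 3.6 mm travel (10.6 N); hard stop at 5.5 mm (13.6 N). Cracks above 17 N. Fingers must be centred between the two faces (no net side force on the tool), which is not the cover's middle. Let go, the tabs spring out.
- tray: Fixed open blue parts tray, 165 (x) x 195 (y) mm outside, 16 mm high, walls 4 mm, floor 4 mm thick. Origin: centre of its underside, on the work surface.
- tray_in (a point): Centre of the tray's inner floor, 4 mm above its origin; same axes. The cover must not be pressed on the floor with more than 30 N, nor let go from above it.
- bead_dish: Bystander, not to be disturbed: small white dish of glowing beads, 56 mm across, 16 mm high. Origin: centre of its underside.
- cuvette_case: Bystander, not to be disturbed: flat blue case 75 x 115 x 24 mm with a paper insert and a dark glass square on it. Origin: centre of its underside.
- pliers: Bystander, not to be disturbed: pliers with black and red grips, 150 mm long, 13 mm thick. Origin: centre of its underside.
- tweezers: Bystander, not to be disturbed: steel tweezers, 120 mm long, 6 mm thick. Origin: centre of its underside.
- bead_jar: Bystander, not to be disturbed: glass jar with white lid, 48 mm across, 55 mm high. Origin: centre of its underside.
- cell_box: Bystander, not to be disturbed: yellow box of two green cells, 75 x 45 x 27 mm. Origin: centre of its underside.
- loupe: Bystander, not to be disturbed: black eye loupe, 38 mm across, 34 mm high. Origin: centre of its underside.
Mind the look-alikes: they are no part of the job. What is shaped like the cover but turquoise is not meant.

How it is judged:
On the way:
1. the cover is lifted clear of the lamp, its top at least 35 mm above where it sat, over the lamp and held in the fingers (z of cover in the frame of lamp_seat above 0.035 m and horizontal distance between cover and lamp_seat below 0.06 m and contact force between the fingers and cover above 1 N), for 0.1 s.
At the end, for the whole second after the job is handed in: The cover lies in the tray, outer face up and level within 0.1 rad, its origin inside the tray's walls and 23 to 32 mm above the tray's floor (standing on its ribs, flat on the floor), at rest (under 20 mm/s) and released (x of cover in the frame of tray_in between -0.075 and 0.075 m and y of cover in the frame of tray_in between -0.09 and 0.09 m and z of cover in the frame of tray_in between 0.023 and 0.032 m and angle between cover's own z axis and vertical below 0.1 rad and linear speed of cover below 0.02 m/s); the robot touches nothing.
It fails at once if a tab is squeezed with more than 17 N (contact force between the fingers and tab_left above 17 N or contact force between the fingers and tab_right above 17 N).
It fails at once if the cover is pulled or shoved against the lamp with more than 16 N (contact force between cover and lamp above 16 N).
It fails at once if the cover is pressed on the tray with more than 30 N (contact force between cover and tray above 30 N).
It fails at once if the freed cover is out of the fingers more than 17 mm above where it should come to rest (thrown or dropped) (distance between cover and lamp_seat above 0.03 m and z of cover in the frame of tray_in above 0.045 m and contact force between the fingers and cover below 0.1 N).
It fails at once if a bystander is moved by more than 20 mm (distance of any of bead_dish, cuvette_case, pliers, tweezers, bead_jar, cell_box, loupe from where it was at the start of the episode above 0.02 m).
It also fails if it takes over 70 s, if anything falls off the work surface, if the arm or the gripper's body presses on something with over 40 N, if the wrist force passes 120 N, or if a joint passes its speed limit or range.

## Working session

There is one attempt and no reset: what is moved stays moved. The work goes in short steps, Python scripts to look and compute and a shell command to move; the robot and the scene stay as the last step left them, time stands still between calls to the robot, and variables do not carry over. Pictures are saved under pics/ and viewed, at most 10 in all, crops included, and the job is handed in when it is done.

```bash
ls; mkdir -p pics
cat > h.py <<'E'
from workcell import robot, eyes, order, models
import numpy as np, cv2
from scipy.spatial.transform import Rotation as R
def ray(im,px):
    K=np.array(im["mtx"]);T=np.array(im["world_to_cam"])
    d=T[:3,:3].T@np.linalg.solve(K,[px[0],px[1],1.]);o=-T[:3,:3].T@T[:3,3]
    return o,d
def onz(im,px,z):
    o,d=ray(im,px);return o+d*(z-o[2])/d[2]
def proj(im,p):
    K=np.array(im["mtx"]);T=np.array(im["world_to_cam"])
    c=T[:3,:3]@np.array(p)+T[:3,3];u=K@c;return u[:2]/u[2]
E
python3 - <<'E'
from h import *
ims=[]
for n in ("scene","side"):
    im=eyes.get_image(n);cv2.imwrite(f"pics/{n}0.png",im["frame"][:,:,::-1]);ims.append(im)
    o,d=ray(im,(256,192));print(n,o.round(3),d.round(2))
    for t,z in (("lamp",0),("lamp_seat",.085),("cover",.085),("tab_left",.085),("tab_right",.085),("tray",0),("tray_in",.004),("cell_box",0),("bead_jar",0),("loupe",0)):
        print(t,[(np.round(r["at"]),round(r["confidence"],2),onz(im,r["at"],z)[:2].round(3)) for r in models.place_of(n,t)][:3])
s=robot.sense();print({k:np.round(v,3) for k,v in s.items()})
E
```

```text
pics
scene [ 1.179 -0.529  0.724] [-0.58  0.56 -0.59]
lamp [(array([262., 194.]), 0.76, array([0.497, 0.157]))]
lamp_seat [(array([262., 168.]), 0.7, array([0.472, 0.185]))]
cover [(array([265., 172.]), 0.83, array([0.499, 0.171])), (array([323., 203.]), 0.81, array([0.734, 0.17 ])), (array([357., 152.]), 0.66, array([0.644, 0.493]))]
tab_left [(array([304., 179.]), 0.62, array([0.616, 0.227])), (array([259., 153.]), 0.58, array([0.396, 0.245])), (array([358., 152.]), 0.57, array([0.644, 0.495]))]
tab_right [(array([268., 166.]), 0.58, array([0.48 , 0.202]))]
tray [(array([174., 248.]), 0.56, array([ 0.495, -0.202])), (array([343., 181.]), 0.39, array([0.652, 0.414]))]
tray_in [(array([173., 249.]), 0.73, array([ 0.501, -0.205]))]
cell_box [(array([263., 239.]), 0.66, array([0.653, 0.004])), (array([251., 292.]), 0.55, array([ 0.763, -0.152]))]
bead_jar [(array([ 94., 283.]), 0.98, array([ 0.451, -0.418]))]
loupe [(array([263., 171.]), 0.61, array([0.398, 0.262])), (array([342., 179.]), 0.56, array([0.638, 0.422])), (array([267., 169.]), 0.47, array([0.4  , 0.282]))]
side [0.398 0.95
[... 732 characters left out ...]
ad_jar [(array([297., 122.]), 0.73, array([ 0.444, -0.397])), (array([267., 311.]), 0.27, array([0.46 , 0.414]))]
loupe [(array([192., 301.]), 0.49, array([0.66 , 0.414]))]
{'time_s': np.float64(1.1), 'q': array([ 1.069,  0.311,  0.014,  1.511, -0.004,  1.319, -0.027]), 'qd': array([-0.   ,  0.001, -0.   , -0.   , -0.   , -0.   , -0.002]), 'tau': array([-0.0000e+00, -3.7982e+01,  1.4600e-01, -2.3087e+01,  1.3000e-02,
        2.0000e-03,  0.0000e+00]), 'tcp_pos': array([ 0.244, -0.493,  0.231]), 'eef_rot': array([0.974, 0.228, 0.   , 0.   ]), 'contact_force': array([-0.234,  0.583,  0.563]), 'torque': array([-0.01 ,  0.05 , -0.001]), 'grasp_force': np.float64(0.0), 'width': np.float64(1.005)}
```

View pics/scene0.png

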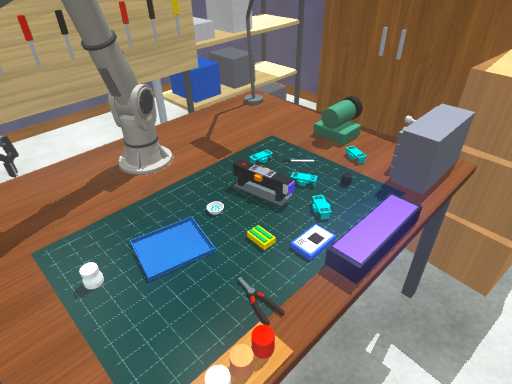

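View pics/side0.png

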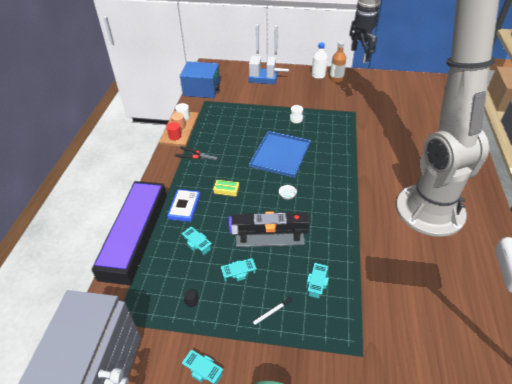

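The grey cover sits on the lamp at scene (265,172) and side (271,216). The look-alikes are the turquoise covers at scene (261,157), (303,179), (320,206) and (357,154), and the grey one on the lamp is the one I want. I'll move above it for the close check.

Units first: shifts go in shares of 80 cm and turns go in shares of 2 pi rad. So 0.23 m / 0.8 = 0.2875, -0.19 m / 0.8 = -0.2375.

```bash
python3 -m handwheel '[[0,0,0,0.025,-0.025,-0.025,1],[0,0,0,0.0625,-0.0588,-0.05,1],[0,0,0,0.1,-0.0938,-0.075,1],[0,0,0,0.1375,-0.1288,-0.0875,1],[0,0,0,0.175,-0.1625,-0.0875,1],[0,0,0,0.2125,-0.2,-0.0875,1],[0,0,0,0.25,-0.2375,-0.0875,1],[0,0,0,0.2875,-0.2713,-0.0875,1]]' 20
python3 -m handwheel '[[0,0,0,0.0375,-0.0338,0,1],[0,0,0,0.075,-0.0688,0,1],[0,0,0,0.1125,-0.1038,0,1],[0,0,0,0.15,-0.1375,0,1],[0,0,0,0.1875,-0.175,0,1],[0,0,0,0.225,-0.21,0,1],[0,0,0,0.2625,-0.2438,0,1],[0,0,0,0.2875,-0.2713,0,1]]'
python3 -m handwheel '[[0,0,0.0159,0.025,-0.025,0,1],[0,0,0.0318,0.0638,-0.0613,0,1],[0,0,0.0477,0.0638,-0.0613,0,1],[0,0,0.0637,0.0638,-0.0613,0,1],[0,0,0.0732,0.0638,-0.0613,0,1],[0,0,0.0732,0.0638,-0.0613,0,1]]'
python3 - <<'E'
from h import *
im=eyes.get_image("wrist");f=im["frame"];cv2.imwrite("pics/w0.png",f[:,:,::-1])
for t,z in (("lamp",0),("lamp_seat",.085),("cover",.085),("tab_left",.085),("tab_right",.085)):
    print(t,[(np.round(r["at"]),round(r["confidence"],2),onz(im,r["at"],z)[:2].round(4)) for r in models.place_of("wrist",t)][:3])
for t in ("tab_left","cover"):
  for r in models.cut_out("wrist",t)[:2]: print(t,r["confidence"],cv2.minAreaRect(np.argwhere(r["pixels"])[:,::-1].astype(np.float32)))
s=robot.sense();print({k:np.round(s[k],3) for k in ("time_s","q","tcp_pos","eef_rot","contact_force")})
E
```

```text
time_s: 1.77
tcp_pos: [0.3517, -0.2004, 0.3017]
eef_rot: [0.974, 0.228, 0.0, 0.001]
contact_force: [0.9, -0.1, 0.2]
width: 1.0
grasp_force: 0.0
time_s: 2.43
tcp_pos: [0.462, 0.0981, 0.3016]
eef_rot: [0.973, 0.229, 0.001, -0.001]
contact_force: [0.4, -0.0, 0.6]
width: 1.002
grasp_force: 0.0
time_s: 2.93
tcp_pos: [0.4853, 0.1611, 0.3012]
eef_rot: [1.0, -0.0, -0.0, 0.0]
contact_force: [-0.3, 0.0, 0.5]
width: 1.001
grasp_force: 0.0
lamp [(array([250., 152.]), 0.88, array([0.483 , 0.1695]))]
lamp_seat []
cover [(array([144., 106.]), 0.79, array([0.5513, 0.2894])), (array([156., 250.]), 0.63, array([0.3674, 0.2937])), (array([250., 163.]), 0.56, array([0.4849, 0.1686]))]
tab_left [(array([157., 249.]), 0.63, array([0.3692, 0.2918])), (array([142., 103.]), 0.54, array([0.5544, 0.2906]))]
tab_right [(array([139., 105.]), 0.64, array([0.5521, 0.2949]))]
tab_left 0.61 ((226.7615509033203, 165.59231567382812), (21.20993995666504, 11.287160873413086), 82.87498474121094)
tab_left 0.61 ((213.0, 5.5), (11.0, 18.0), 90.0)
cover 0.79 ((145.80001831054688, 101.10000610351562), (73.34302520751953, 39.80200958251953), 63.43495178222656)
cover 0.72 ((195.0, 13.5), (27.0, 52.0), 90.0)
{'time_s': np.float64(3.333), 'q': array([ 0.114,  0.25 , -0.591,  1.462,  0.139,  1.471, -2.047]), 'tcp_pos': array([0.485, 0.161, 0.301]), 'eef_rot': array([ 1., -0.,  0.,  0.]), 'contact_force': array([-0.879, -0.314,  0.939])}
```

View pics/w0.png

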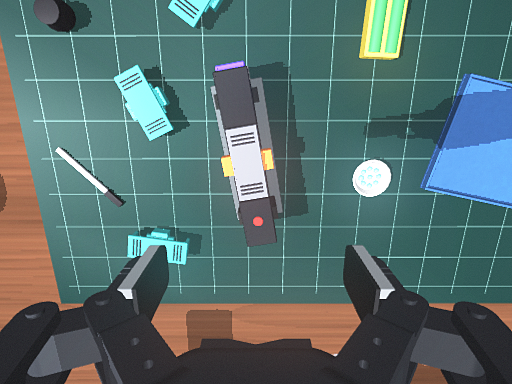

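The grey cover is at wrist (248,162), with orange tabs at (227,165) and (268,158), and the lamp's violet end is up at (230,67). The turquoise ones at (145,101), (158,246) and (195,10) are look-alikes. Next I'll measure it precisely and check a close crop.

Run:
```python
from h import *
im=eyes.get_image("wrist");f=im["frame"]
x0,y0,x1,y1=195,55,300,255
c=f[y0:y1,x0:x1]
hsv=cv2.cvtColor(c,cv2.COLOR_RGB2HSV)
g=((hsv[...,2]>110)&(hsv[...,1]<60)).astype(np.uint8)
g=cv2.morphologyEx(g,cv2.MORPH_CLOSE,np.ones((7,7)))
n,l,st,ce=cv2.connectedComponentsWithStats(g);k=1+np.argmax(st[1:,4]);print(st[k])
pts=np.argwhere(l==k)[:,::-1]+[x0,y0]
W=np.array([onz(im,p,.085)[:2] for p in pts]).astype(np.float32)
(cx,cy),(w,h),a=r=cv2.minAreaRect(W*1000);print("plate mm",r)
o=((hsv[...,0]>8)&(hsv[...,0]<25)&(hsv[...,1]>140)&(hsv[...,2]>120)).astype(np.uint8)
n,l,st,ce=cv2.connectedComponentsWithStats(o)
for k in range(1,n):
    if st[k,4]>30: 
        P=np.argwhere(l==k)[:,::-1]+[x0,y0];print("orange",st[k,4],P.mean(0),cv2.minAreaRect(np.array([onz(im,p,.078)[:2]*1000 for p in P]).astype(np.float32)))
big=cv2.resize(c,None,fx=3,fy=3,interpolation=cv2.INTER_CUBIC)
for p in cv2.boxPoints(((cx,cy),(w,h),a)): 
    q=(proj(im,[p[0]/1000,p[1]/1000,.085])-[x0,y0])*3;cv2.circle(big,tuple(q.astype(int).tolist()),3,(255,0,0),-1)
cv2.imwrite("pics/c0.png",big[:,:,::-1])
print(ray(im,(256,192)))
# tray
for n in("scene","side"):
    im=eyes.get_image(n);r=models.cut_out(n,"tray")[0]
    W=np.array([onz(im,p[::-1],.012)[:2]*1000 for p in np.argwhere(r["pixels"])]).astype(np.float32);print(n,r["confidence"],cv2.minAreaRect(W))
```

```text
[  15   23   80  142 4345]
plate mm ((497.89453125, 165.2725830078125), (169.05078125, 82.69444274902344), 4.842199802398682)
orange 77 [263.8961039  157.64935065] ((488.6178283691406, 148.92416381835938), (26.138540267944336, 10.98067855834961), 0.29744619131088257)
(array([0.56029205, 0.1612087 , 0.44381804]), array([-0.29913076, -0.00171891, -0.95421416]))
scene 0.95 ((492.93353271484375, -202.6568603515625), (198.49505615234375, 182.70068359375), 77.7560806274414)
side 0.59 ((491.5181579589844, -193.2205352783203), (221.9761505126953, 170.2929229736328), 75.89667510986328)
```

View pics/c0.png

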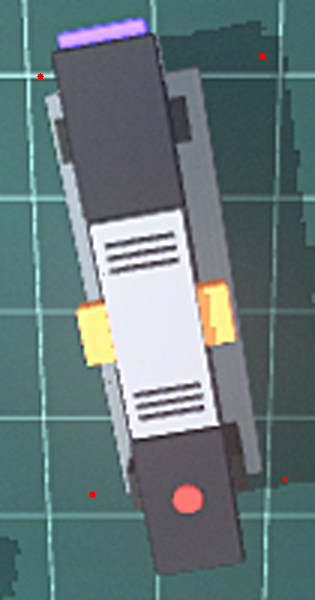

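Run:
```python
from h import *
im=eyes.get_image("wrist");f=im["frame"]
x0,y0,x1,y1=195,110,300,215
hsv=cv2.cvtColor(f[y0:y1,x0:x1],cv2.COLOR_RGB2HSV)
for v in (175,195):
    g=((hsv[...,2]>v)&(hsv[...,1]<50)).astype(np.uint8)
    g=cv2.morphologyEx(g,cv2.MORPH_CLOSE,np.ones((5,5)))
    n,l,st,ce=cv2.connectedComponentsWithStats(g);k=1+np.argmax(st[1:,4])
    P=np.argwhere(l==k)[:,::-1]+[x0,y0]
    W=np.array([onz(im,p,.085)[:2]*1000 for p in P]).astype(np.float32);print(v,len(P),cv2.minAreaRect(W),W.mean(0))
for lo in (90,140):
  o=((hsv[...,0]>8)&(hsv[...,0]<30)&(hsv[...,1]>lo)&(hsv[...,2]>120)).astype(np.uint8)
  n,l,st,ce=cv2.connectedComponentsWithStats(o)
  for k in range(1,n):
    if st[k,4]>30:
        P=np.argwhere(l==k)[:,::-1]+[x0,y0];W=np.array([onz(im,p,.078)[:2]*1000 for p in P]);print("orange",lo,st[k,4],W.mean(0),W.min(0),W.max(0))
print([onz(im,p,.085)[:2].round(4) for p in ((225,130),(256.3,124.3),(268,197.7),(240,201.7))])
print([onz(im,p,.085)[:2].round(4) for p in ((213.5,73),(247.5,246.5),(248,65),(276,241))])
```

```text
175 2579 ((486.1078796386719, 176.06369018554688), (130.04551696777344, 43.102840423583984), 9.790022850036621) [485.53018 175.96973]
195 2554 ((486.0788879394531, 176.1115264892578), (130.04588317871094, 42.87348556518555), 9.734865188598633) [485.40594 175.96666]
orange 90 190 [488.52640239 147.92308561] [475.52273362 139.65644232] [501.67039394 154.64758237]
orange 90 168 [479.58420252 196.15679863] [466.56997702 189.4063812 ] [493.08396385 204.99340305]
orange 140 73 [489.48939264 151.05584052] [475.52322327 143.67314755] [501.6696213  154.64758237]
[array([0.5239, 0.1971]), array([0.5305, 0.1604]), array([0.4403, 0.1457]), array([0.435 , 0.1809])]
[array([0.5863, 0.208 ]), array([0.3723, 0.1719]), array([0.5945, 0.1696]), array([0.3803, 0.1344])]
```

Converted, 0.14 m / 0.8 = 0.175, -0.002 m / 0.8 = -0.0025, -0.167 rad / 6.2832 = -0.0266.

```bash
python3 -m handwheel '[[0,0,-0.0127,-0.0025,-0.0125,0.0375,1],[0,0,-0.0266,-0.0025,-0.0125,0.0875,1],[0,0,-0.0266,-0.0025,-0.0125,0.1375,1],[0,0,-0.0266,-0.0025,-0.0125,0.175,1],[0,0,-0.0266,-0.0025,-0.0125,0.175,1],[0,0,-0.0266,-0.0025,-0.0125,0.175,1]]'
python3 - <<'E'
from h import *
im=eyes.get_image("wrist");f=im["frame"]
cv2.imwrite("pics/w1.png",f[:,:,::-1])
c=np.array([.483,.1715]);ux=np.array([np.cos(.167),np.sin(.167)]);uy=np.array([-ux[1],ux[0]])
for a,b in ((45,18.5),(45,-18.5),(-45,-18.5),(-45,18.5)): print(proj(im,[*(c+a/1000*ux+b/1000*uy),.085]).round(1))
print(robot.sense()["contact_force"])
E
```

```text
time_s: 4.13
tcp_pos: [0.4824, 0.1702, 0.1604]
eef_rot: [0.997, 0.083, -0.002, 0.0]
contact_force: [0.6, 0.8, 0.3]
width: 0.999
grasp_force: 0.0
[229.2 139.8]
[280.8 139.8]
[278.  251.8]
[232.2 251.8]
[0.5844507  0.37993872 0.76977584]
```

View pics/w1.png

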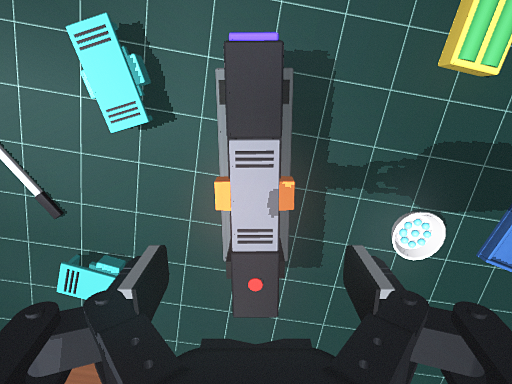

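The plate corners (229,139), (280,139), (277,252) and (233,252) match my estimate to within a pixel. The tabs' outer edges are at columns 215 and 294, and the cover is grey with orange tabs. Descending now.

Converted, 0.113 m / 0.8 = 0.1413, 0.105 m / 0.8 = 0.1313.

```bash
python3 -m handwheel '[[0,0,0,0,-0.0013,0.0375,1],[0,0,0,0.0006,-0.0013,0.075,1],[0,0,0,0.0006,-0.0013,0.1125,1],[0,0,0,0.0006,-0.0013,0.1313,1],[0,0,0,0.0006,-0.0013,0.1413,1],[0,0,0,0.0006,-0.0013,0.1413,1],[0,0,0,0.0006,-0.0013,0.1413,1]]' 20
python3 -m handwheel '[[0,0,0,0,0,0,0.95],[0,0,0,0,0,0,0.9],[0,0,0,0,0,0,0.87],[0,0,0,0,0,0,0.85],[0,0,0,0,0,0,0.85],[0,0,0,0,0,0,0.85]]' 20
cat > s.py <<'E'
from h import *
s=robot.sense();Rm=R.from_quat(s["eef_rot"]);print("t%.2f z %.4f tool F"%(s["time_s"],s["tcp_pos"][2]),Rm.inv().apply(s["contact_force"]).round(2),"w %.4f g %.2f"%(s["width"],s["grasp_force"]),"M",Rm.inv().apply(s["torque"]).round(2))
E
python3 s.py
```

```text
time_s: 4.77
tcp_pos: [0.4857, 0.1728, 0.0504]
eef_rot: [0.997, 0.083, 0.002, -0.001]
contact_force: [0.1, 0.8, 0.2]
width: 1.001
grasp_force: 0.0
time_s: 5.27
tcp_pos: [0.4837, 0.1718, 0.0485]
eef_rot: [0.997, 0.083, 0.0, 0.0]
contact_force: [-0.2, -0.4, -0.6]
width: 0.851
grasp_force: 0.0
t5.27 z 0.0485 tool F [-0.26  0.4   0.59] w 0.8507 g 0.00 M [ 0.01 -0.01  0.01]
```

```bash
for i in 1; do
python3 -m handwheel '[[0,0,0,0,0,0,0.83],[0,0,0,0,0,0,0.81],[0,0,0,0,0,0,0.81],[0,0,0,0,0,0,0.81]]'|tail -0; python3 s.py
python3 -m handwheel '[[0,0,0,0,0,0,0.795],[0,0,0,0,0,0,0.795],[0,0,0,0,0,0,0.795]]'|tail -0; python3 s.py
python3 -m handwheel '[[0,0,0,0,0,0,0.78],[0,0,0,0,0,0,0.78],[0,0,0,0,0,0,0.78]]'|tail -0; python3 s.py; done
```

```text
t5.60 z 0.0482 tool F [-0.51 -0.04  0.19] w 0.8076 g 0.00 M [-0.06 -0.09 -0.01]
t5.85 z 0.0483 tool F [0.44 0.57 0.9 ] w 0.7933 g 0.00 M [-0.03  0.02 -0.04]
t6.10 z 0.0483 tool F [ 0.32  0.95 -0.8 ] w 0.7827 g 0.00 M [-0.01 -0.03  0.05]Exception ignored on flushing sys.stdout:
BrokenPipeError: [Errno 32] Broken pipe
Exception ignored on flushing sys.stdout:
BrokenPipeError: [Errno 32] Broken pipe
Exception ignored on flushing sys.stdout:
BrokenPipeError: [Errno 32] Broken pipe
```

```bash
python3 -m handwheel '[[0,0,0,0,0,0,0.77],[0,0,0,0,0,0,0.77],[0,0,0,0,0,0,0.77]]'>/dev/null; python3 s.py
python3 -m handwheel '[[0,0,0,0,0,0,0.758],[0,0,0,0,0,0,0.758],[0,0,0,0,0,0,0.758]]'>/dev/null; python3 s.py
```

```text
t6.35 z 0.0483 tool F [-0.33  0.7   0.18] w 0.7718 g 0.00 M [-0.02 -0.   -0.06]
t6.60 z 0.0483 tool F [ 0.42 -0.07  0.02] w 0.7576 g 0.00 M [ 0.    0.02 -0.02]
```

```bash
python3 -m handwheel '[[0,0,0,0,0,0,0.746],[0,0,0,0,0,0,0.746],[0,0,0,0,0,0,0.746]]'>/dev/null; python3 s.py
```

```text
t6.85 z 0.0483 tool F [ 0.08  0.06 -0.71] w 0.7416 g 0.00 M [0.   0.   0.01]
```

```bash
python3 -m handwheel '[[0,0,0,0,0,0,0.734],[0,0,0,0,0,0,0.734],[0,0,0,0,0,0,0.734]]'>/dev/null; python3 s.py
python3 -m handwheel '[[0,0,0,0,0,0,0.722],[0,0,0,0,0,0,0.722],[0,0,0,0,0,0,0.722]]'>/dev/null; python3 s.py
```

```text
t7.10 z 0.0483 tool F [-0.32 -0.03 -0.08] w 0.7343 g 1.38 M [-0.04 -0.01 -0.04]
t7.35 z 0.0484 tool F [-1.34  0.3  -2.16] w 0.7225 g 5.40 M [-0.09 -0.12 -0.09]
```

Converted, -0.0005 m / 0.8 = -0.0006.

```bash
python3 -m handwheel '[[0,0,0,0,0,-0.0006,0.722],[0,0,0,0,0,-0.0006,0.722]]'>/dev/null; python3 s.py
python3 -m handwheel '[[0,0,0,0,0,-0.0003,0.71],[0,0,0,0,0,-0.0003,0.71],[0,0,0,0,0,-0.0003,0.71]]'>/dev/null; python3 s.py
```

```text
t7.52 z 0.0486 tool F [-0.59 -0.63  0.79] w 0.7229 g 5.43 M [-0.04 -0.05 -0.03]
t7.77 z 0.0488 tool F [ 0.45 -0.3   1.07] w 0.7091 g 6.22 M [ 0.03 -0.05 -0.04]
```

Converted, -0.0003 m / 0.8 = -0.0004, -0.0001 m / 0.8 = -0.0001.

```bash
python3 -m handwheel '[[0,0,0,0,0,-0.0001,0.69],[0,0,0,0,0,-0.0004,0.69],[0,0,0,0,0,-0.0004,0.69]]'>/dev/null; python3 s.py
python3 -m handwheel '[[0,0,0,0,0,-0.0003,0.67],[0,0,0,0,0,-0.0005,0.67],[0,0,0,0,0,-0.0005,0.67]]'>/dev/null; python3 s.py
```

```text
t8.02 z 0.0492 tool F [-0.82 -0.19  0.43] w 0.6909 g 7.54 M [-0.   -0.03 -0.02]
t8.27 z 0.0496 tool F [-1.18 -0.68  1.79] w 0.6715 g 8.85 M [ 0.03  0.03 -0.  ]
```

Converted, -0.0001 m / 0.8 = -0.0001.

```bash
python3 -m handwheel '[[0,0,0,0,-0.0001,0,0.655],[0,0,0,0,-0.0001,0,0.65],[0,0,0,0,-0.0001,0,0.65]]'>/dev/null; python3 s.py
python3 -m handwheel '[[0,0,0,0,-0.0001,-0.0001,0.635],[0,0,0,0,-0.0001,-0.0001,0.635],[0,0,0,0,-0.0001,-0.0001,0.635]]'>/dev/null; python3 s.py
python3 -m handwheel '[[0,0,0,0,0,0,0.635]]'>/dev/null; python3 s.py
```

```text
t8.52 z 0.0498 tool F [-0.82 -0.03 -0.74] w 0.6500 g 10.15 M [-0.05 -0.07  0.03]
t8.77 z 0.0500 tool F [-0.72  0.64 -2.43] w 0.6373 g 11.12 M [-0.13 -0.26  0.02]
t8.85 z 0.0500 tool F [-0.54  0.62 -2.78] w 0.6388 g 11.11 M [-0.22 -0.26  0.04]
```

Converted, -0.0006 m / 0.8 = -0.0008, -0.0004 m / 0.8 = -0.0005.

```bash
python3 -m handwheel '[[0,0,0,0,0,-0.0005,0.63],[0,0,0,0,0,-0.0008,0.622],[0,0,0,0,0,-0.0008,0.622],[0,0,0,0,0,-0.0008,0.622]]'>/dev/null; python3 s.py
python3 -m handwheel '[[0,0,0,0,0,-0.0006,0.622],[0,0,0,0,0,-0.0013,0.622]]'>/dev/null; python3 s.py
```

```text
t9.18 z 0.0503 tool F [-0.31 -0.46 -0.66] w 0.6240 g 11.99 M [-0.11 -0.12 -0.04]
t9.35 z 0.0511 tool F [0.06 0.1  0.91] w 0.6247 g 12.00 M [ 0.   -0.01 -0.01]
```

Converted, -0.002 m / 0.8 = -0.0025, -0.001 m / 0.8 = -0.0013.

```bash
python3 -m handwheel '[[0,0,0,0,0,-0.0013,0.622],[0,0,0,0,0,-0.0025,0.622]]'>/dev/null; python3 s.py
python3 -m handwheel '[[0,0,0,0,0,-0.0013,0.622],[0,0,0,0,0,-0.0025,0.622]]'>/dev/null; python3 s.py
```

```text
t9.52 z 0.0533 tool F [0.02 0.23 1.52] w 0.6227 g 12.00 M [0.03 0.04 0.02]
t9.68 z 0.0555 tool F [0.53 0.12 0.89] w 0.6271 g 12.00 M [-0.01 -0.01 -0.05]
```

Force stays at about the cover's weight, so it is free. Lifting straight up.

Converted, -0.036 m / 0.8 = -0.045, -0.034 m / 0.8 = -0.0425.

```bash
python3 -m handwheel '[[0,0,0,0,0,-0.0038,0.622],[0,0,0,0,0,-0.0088,0.622],[0,0,0,0,0,-0.015,0.622],[0,0,0,0,0,-0.0225,0.622],[0,0,0,0,0,-0.03,0.622],[0,0,0,0,0,-0.0375,0.622],[0,0,0,0,0,-0.0425,0.622],[0,0,0,0,0,-0.045,0.622]]'>/dev/null; python3 s.py
python3 -m handwheel '[[0,0,0,0,0,-0.0063,0.622],[0,0,0,0,0,-0.015,0.622],[0,0,0,0,0,-0.025,0.622],[0,0,0,0,0,-0.0375,0.622],[0,0,0,0,0,-0.05,0.622],[0,0,0,0,0,-0.0575,0.622],[0,0,0,0,0,-0.0613,0.622],[0,0,0,0,0,-0.0625,0.622]]'>/dev/null; python3 s.py
python3 - <<'E'
from h import *
a=eyes.get_image("wrist")["frame"];b=eyes.get_image("side")["frame"][150:300,180:380]
b=cv2.resize(b,(512,384))
v=np.vstack([a,b]);v=cv2.resize(v,(400,600));cv2.imwrite("pics/l.png",v[:,:,::-1])
s=robot.sense();print(s["tcp_pos"],s["q"].round(2))
im=eyes.get_image("side");r=models.cut_out("side","tray")
# tray yaw / centre from colour
for n in("scene","side"):
    im=eyes.get_image(n);h=cv2.cvtColor(im["frame"],cv2.COLOR_RGB2HSV)
    r=models.cut_out(n,"tray")[0]["pixels"]
    P=np.argwhere(r)[:,::-1].astype(np.float32);q=cv2.approxPolyDP(cv2.convexHull(P),6,True)[:,0]
    print(n,[(p.tolist(),onz(im,p,.016)[:2].round(3)) for p in q])
E
```

```text
t10.35 z 0.0924 tool F [-0.64  0.15  1.35] w 0.6291 g 12.00 M [0.01 0.03 0.05]
t11.02 z 0.1423 tool F [ 0.68 -0.32  0.23] w 0.6236 g 12.01 M [ 0.01  0.04 -0.  ]
[0.4835812  0.17194659 0.14143841] [ 0.09  0.37 -0.6   1.73  0.23  1.11 -1.98]
scene [([215.0, 251.0], array([ 0.601, -0.134])), ([148.0, 280.0], array([ 0.558, -0.318])), ([130.0, 241.0], array([ 0.396, -0.28 ])), ([192.0, 217.0], array([ 0.438, -0.092]))]Traceback (most recent call last):
  File "<stdin>", line 10, in <module>
IndexError: list index out of range
```

View pics/l.png

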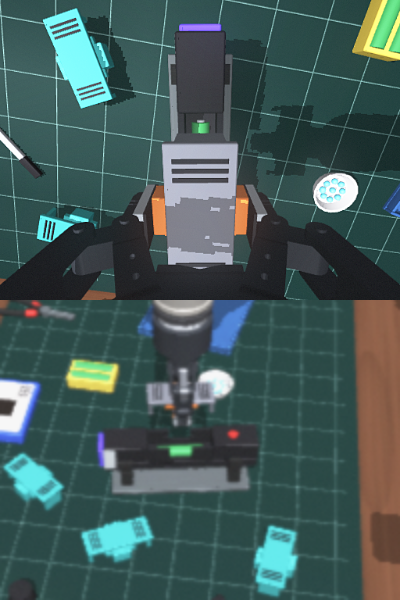

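The cover is off the lamp and held level by both orange tabs (152–245, 210 in the stacked view). The cell in the open well behind it is visible at (200,127). Carrying it over the tray now.

Converted, 0.184 m / 0.8 = 0.23, 0.156 m / 0.8 = 0.195.

```bash
python3 -m handwheel '[[0,0,0,-0.0013,0.0088,0,0.622],[0,0,0,-0.0038,0.0275,0,0.622],[0,0,0,-0.0075,0.055,0,0.622],[0,0,0,-0.0123,0.09,0,0.622],[0,0,0,-0.0171,0.125,0,0.622],[0,0,0,-0.0219,0.16,0,0.622],[0,0,0,-0.0268,0.195,0,0.622],[0,0,0,-0.0315,0.23,0,0.622]]'>/dev/null; python3 s.py
python3 -m handwheel '[[0,0,0,-0.0048,0.035,0,0.622],[0,0,0,-0.0096,0.07,0,0.622],[0,0,0,-0.0144,0.105,0,0.622],[0,0,0,-0.0191,0.14,0,0.622],[0,0,0,-0.0238,0.1725,0,0.622],[0,0,0,-0.0275,0.2,0,0.622],[0,0,0,-0.03,0.22,0,0.622],[0,0,0,-0.0315,0.2306,0,0.622]]'>/dev/null; python3 s.py
python3 - <<'E'
from h import *
s=robot.sense();print(s["tcp_pos"])
im=eyes.get_image("wrist");a=im["frame"];cv2.imwrite("pics/t.png",a[:,:,::-1])
for n in("scene","side","wrist"):
    im=eyes.get_image(n);print(n,[(onz(im,r["at"],.004)[:2].round(3),round(r["confidence"],2)) for r in models.place_of(n,"tray_in")])
E
```

```text
t12.08 z 0.1414 tool F [ 0.52 -0.02  0.48] w 0.6200 g 12.01 M [0.   0.05 0.02]
t12.75 z 0.1411 tool F [-1.35 -0.31  1.16] w 0.6255 g 12.01 M [-0.06  0.02  0.05]
[ 0.49417962 -0.20378965  0.14106658]
scene [(array([ 0.491, -0.207]), 0.81)]
side [(array([ 0.486, -0.187]), 0.6)]
wrist []
```

View pics/t.png

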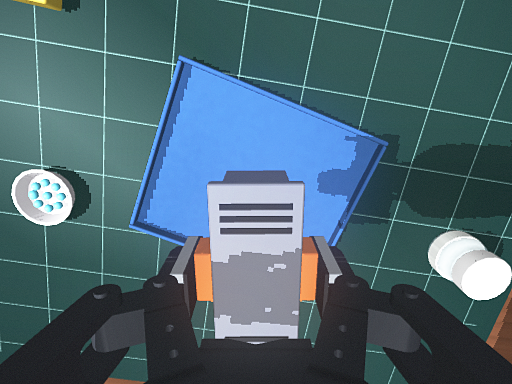

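The tray is below: its corners are at wrist (181,57), (386,144) and (131,227). The cover is level above it.

```bash
python3 - <<'E'
from h import *
im=eyes.get_image("wrist")
A,B,C=[onz(im,p,.016)[:2] for p in((181,57),(386,144),(131,227))]
print(A,B,C,(B+C)/2,np.linalg.norm(A-B),np.linalg.norm(A-C))
E
python3 -m handwheel '[[0,0,0,0,0,0.01,0.622],[0,0,0,0,0,0.0275,0.622],[0,0,0,0,0,0.05,0.622],[0,0,0,0,0,0.075,0.622],[0,0,0,0,0,0.1,0.622],[0,0,0,0,0,0.12,0.622],[0,0,0,0,0,0.1325,0.622],[0,0,0,0,0,0.1375,0.622]]'>/dev/null; python3 s.py
```

```text
[ 0.59012399 -0.11874319] [ 0.55002225 -0.30491602] [ 0.43111079 -0.08572412] [ 0.49056652 -0.19532007] 0.19044282760162407 0.16240522903646948
t13.82 z 0.0293 tool F [ 0.15 -0.66  0.41] w 0.6226 g 12.01 M [ 0.03 -0.02  0.  ]
```

Converted, 0.025 m / 0.8 = 0.0313, 0.022 m / 0.8 = 0.0275.

```bash
python3 -m handwheel '[[0,0,0,0,0,0.0075,0.622],[0,0,0,0,0,0.015,0.622],[0,0,0,0,0,0.0225,0.622],[0,0,0,0,0,0.0275,0.622],[0,0,0,0,0,0.0313,0.622],[0,0,0,0,0,0.0313,0.622],[0,0,0,0,0,0.0313,0.622]]'>/dev/null; python3 s.py
python3 -m handwheel '[[0,0,0,0,0,0.0013,0.622],[0,0,0,0,0,0.0025,0.622],[0,0,0,0,0,0.0025,0.622]]'>/dev/null; python3 s.py
```

```text
t14.40 z 0.0064 tool F [-0.83  0.96  0.71] w 0.6253 g 12.01 M [ 0.01 -0.01 -0.04]
t14.65 z 0.0045 tool F [-1.37  0.18  1.03] w 0.6253 g 12.01 M [-0.02 -0.02 -0.04]
```

Converted, 0.001 m / 0.8 = 0.0013, 0.0005 m / 0.8 = 0.0006.

```bash
python3 -m handwheel '[[0,0,0,0,0,0.0006,0.622],[0,0,0,0,0,0.0013,0.622],[0,0,0,0,0,0.0013,0.622]]'>/dev/null; python3 s.py
```

```text
t14.90 z 0.0034 tool F [ 0.3  -0.33  1.59] w 0.6225 g 12.01 M [-0.01 -0.01  0.05]
```

Converted, 0.001 m / 0.8 = 0.0013, 0.0005 m / 0.8 = 0.0006.

```bash
for i in 1 2; do python3 -m handwheel '[[0,0,0,0,0,0.0006,0.622],[0,0,0,0,0,0.0013,0.622],[0,0,0,0,0,0.0013,0.622]]'>/dev/null; python3 s.py; done
```

```text
t15.15 z 0.0023 tool F [ 0.31 -0.31  1.56] w 0.6243 g 12.01 M [ 0.02 -0.02  0.04]
t15.40 z 0.0013 tool F [-0.44 -0.61  0.51] w 0.6272 g 12.01 M [-0.03 -0.    0.07]
```

Converted, 0.001 m / 0.8 = 0.0013, 0.0005 m / 0.8 = 0.0006.

```bash
python3 -m handwheel '[[0,0,0,0,0,0.0006,0.622],[0,0,0,0,0,0.0013,0.622],[0,0,0,0,0,0.0013,0.622]]'>/dev/null; python3 s.py
```

```text
t15.65 z 0.0005 tool F [-0.44  0.36 -0.2 ] w 0.6244 g 12.72 M [-0.02 -0.07 -0.02]
```

Converted, 0.0005 m / 0.8 = 0.0006.

```bash
python3 -m handwheel '[[0,0,0,0,0,0.0006,0.622],[0,0,0,0,0,0.0006,0.622],[0,0,0,0,0,0.0006,0.622]]'>/dev/null; python3 s.py
```

```text
t15.90 z 0.0005 tool F [-1.07 -0.12 -4.91] w 0.6240 g 15.34 M [ 0.23 -0.46  0.03]
```

Contact with the tray floor. I'll ease off slightly, then open gradually, following down as the fingers swing back.

Converted, -0.0007 m / 0.8 = -0.0009.

```bash
python3 -m handwheel '[[0,0,0,0,0,-0.0009,0.622],[0,0,0,0,0,-0.0009,0.622]]'>/dev/null; python3 s.py
python3 -m handwheel '[[0,0,0,0,0,0.0001,0.64],[0,0,0,0,0,0.0005,0.66],[0,0,0,0,0,0.0009,0.68],[0,0,0,0,0,0.0013,0.7],[0,0,0,0,0,0.0015,0.71],[0,0,0,0,0,0.0015,0.71]]'>/dev/null; python3 s.py
```

```text
t16.07 z 0.0005 tool F [ 0.03 -1.04 -0.93] w 0.6239 g 13.01 M [ 0.11 -0.2   0.03]
t16.57 z -0.0008 tool F [0.6  0.68 1.75] w 0.7144 g 6.28 M [ 0.04  0.03 -0.07]
```

Converted, 0.0008 m / 0.8 = 0.001, 0.0005 m / 0.8 = 0.0006.

```bash
python3 -m handwheel '[[0,0,0,0,0,0.0006,0.71],[0,0,0,0,0,0.001,0.71],[0,0,0,0,0,0.001,0.71]]'>/dev/null; python3 s.py
python3 -m handwheel '[[0,0,0,0,0,0.0004,0.72],[0,0,0,0,0,0.0004,0.725],[0,0,0,0,0,0.0004,0.725]]'>/dev/null; python3 s.py
```

```text
t16.82 z -0.0011 tool F [-0.07  0.03 -3.67] w 0.7103 g 8.05 M [ 0.12 -0.22 -0.05]
t17.07 z -0.0014 tool F [-1.8  -0.57 -3.91] w 0.7258 g 7.62 M [ 0.15 -0.2  -0.03]
```

```bash
python3 -m handwheel '[[0,0,0,0,0,0,0.74],[0,0,0,0,0,0,0.76],[0,0,0,0,0,0,0.8],[0,0,0,0,0,0,0.85],[0,0,0,0,0,0,0.85]]'>/dev/null; python3 s.py
python3 - <<'E'
from h import *
a=eyes.get_image("wrist")["frame"];b=eyes.get_image("scene")["frame"][190:300,110:250]
v=np.vstack([cv2.resize(a,(400,300)),cv2.resize(b,(400,300))]);cv2.imwrite("pics/p.png",v[:,:,::-1])
E
```

```text
t17.48 z -0.0019 tool F [-0.34 -0.42  0.42] w 0.8514 g 0.00 M [-0.02  0.04  0.02]
```

View pics/p.png

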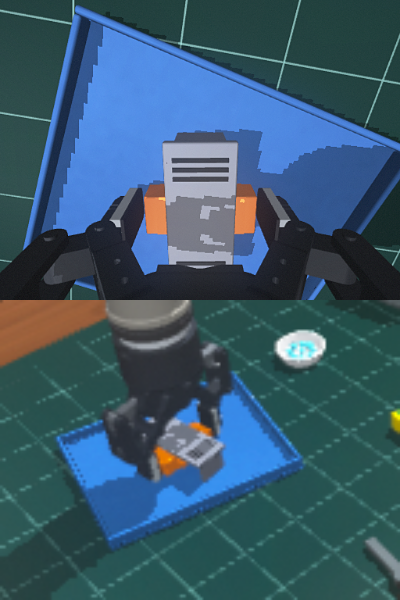

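The cover stands level in the tray, outer face up, with both fingers clear of the tabs (145 and 257, 208). Raising straight up.

Converted, -0.15 m / 0.8 = -0.1875, -0.14 m / 0.8 = -0.175.

```bash
python3 -m handwheel '[[0,0,0,0,0,-0.0063,0.88],[0,0,0,0,0,-0.0188,0.88],[0,0,0,0,0,-0.0438,0.88],[0,0,0,0,0,-0.075,0.88],[0,0,0,0,0,-0.1125,0.88],[0,0,0,0,0,-0.15,0.88],[0,0,0,0,0,-0.175,0.88],[0,0,0,0,0,-0.1875,0.88]]'>/dev/null; python3 s.py
python3 -m handwheel '[[0,0,0,0,0,-0.05,0.9],[0,0,0,0,0,-0.0875,0.9],[0,0,0,0,0,-0.0875,0.9]]'>/dev/null
python3 - <<'E'
from h import *
a=eyes.get_image("wrist")["frame"];b=eyes.get_image("side")["frame"][90:240,170:370]
v=np.vstack([cv2.resize(a,(400,300)),cv2.resize(b,(400,300))]);cv2.imwrite("pics/f.png",v[:,:,::-1])
E
```

```text
t18.25 z 0.1528 tool F [ 0.59  0.34 -0.03] w 0.8759 g 0.00 M [ 0.04 -0.01 -0.  ]
```

View pics/f.png

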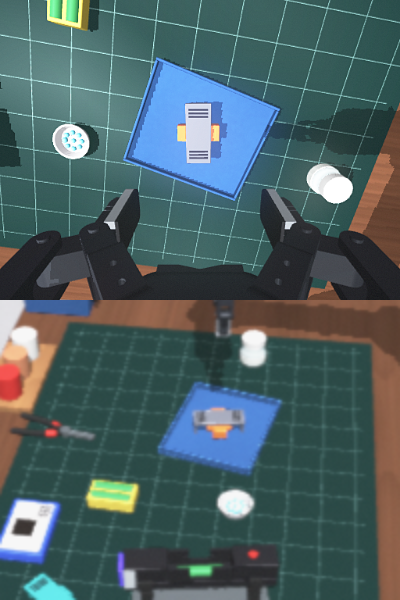

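The cover lies flat in the middle of the tray (198,132), released, and the bystanders are where they were. Handing in.

```bash
python3 -c "
from workcell import order
print(order.finish_job())"
```

```text
the job is handed in; nothing more can be done
None
```

The cover is off the lamp and lies level, outer face up, on the tray floor, released; nothing else appeared moved and the job is handed in, though no verdict came back.

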